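# Meter one portion of steel ballast balls from the bench hopper

### The job

With the hopper's gate still shut, slide the blue tray under the hopper, centred on the white outline. Then draw the gate by its red grip until you feel the spring stop that sets the portion, without forcing it, so that one portion of balls drops into the tray, and push the gate fully shut again. Leave the tray there and the paints undisturbed.

Things in the scene. Friction and masses are not known exactly. Their poses are not given: they have to be found in the camera images.
- hopper: Ball hopper, a fixed stand; origin on the bench at its centre, z up. Four clear open-topped square wells (18 mm inside, 3 mm walls, z 67 to 115 mm) stand in a row along its y, centres at y +31.5, +10.5, -10.5, -31.5 mm, two steel balls in each. A grey closed channel on the +x side (x 18 to 30, y -61 to +49, z 56 to 70 mm) hides a spring stop.
- mouth (a point): Centre of the hopper's yellow flared mouth, 137 mm up (its highest part); the mouth reaches y +-58, x +-26 mm in the hopper's frame. Beams at z 94 to 106 mm join the hopper to two posts at x +-86 mm, y 0 (12 by 16 mm; round feet reach in to x +-72 mm). The tunnel below is open to +y and -y and 56 mm high.
- spot (a point): Centre of the white outline (118 x 186 mm, long along the hopper's y) printed on the bench under the hopper: the place of the tray. It coincides with the hopper's origin.
- gate (a joint): Travel in m of the sliding steel gate that floors all wells: 0 shut (hard end stop), grows as it is drawn along the hopper's -y. Stays where left; friction about 1 N, briefly up to 3 N as balls drop. The well at y +31.5 mm is fully open at 0.0225, the next ones at 0.0435, 0.0645, 0.0855; balls fall once their well is open by 16 mm. Limit 0.088. It starts 0 to 3 mm drawn.
- gate_grip (a point): Grip point, 98 mm up, on the gate's red upright post (14 mm in the hopper's x, 20 mm in y, from 65 to 111 mm above the bench). It is at y = -105 mm in the hopper's frame when the gate is shut and moves with the gate; the 16 mm wide gate bar (top at 66 mm) runs from it to the hopper. Clear by 45 mm to the hopper.
- catch (a joint): How far (m) the gate has pressed in the hidden spring stop: 0 untouched. The gate meets it 1 to 4 mm after the first, second or third well is fully open; which one is not known and must be felt. It resists with 3 N at first touch and 1.2 N per mm more, on top of the gate's friction. 1.5 to 4 mm is right; over 8 mm (13 N) is forcing it.
- tray: Loose blue open tray, 110 mm (its x) by 180 mm (its y) by 30 mm high, walls and floor 4 mm, 0.25 kg more or less, origin at the centre of its underside, with a grip fin on its +y end. It starts on the bench off the hopper's +y side, fin pointing away from the hopper, a little askew.
- tray_grip (a point): Grip point on the tray's fin, 118 mm from the tray's centre along its +y, 31 mm up. The fin is 12 mm thick (tray's x), 46 mm long (tray's y, from 89 to 135 mm), from 4 to 40 mm above the bench.
- ball1a: Steel ball, 16 mm diameter, 17 g, origin at its centre; starts at the bottom of the well at y = +31.5 mm of the hopper.
- ball1b: Steel ball, 16 mm diameter, 17 g, origin at its centre; starts on top of the other in the well at y = +31.5 mm of the hopper.
- ball2a: Steel ball, 16 mm diameter, 17 g, origin at its centre; starts at the bottom of the well at y = +10.5 mm of the hopper.
- ball2b: Steel ball, 16 mm diameter, 17 g, origin at its centre; starts on top of the other in the well at y = +10.5 mm of the hopper.
- ball3a: Steel ball, 16 mm diameter, 17 g, origin at its centre; starts at the bottom of the well at y = -10.5 mm of the hopper.
- ball3b: Steel ball, 16 mm diameter, 17 g, origin at its centre; starts on top of the other in the well at y = -10.5 mm of the hopper.
- ball4a: Steel ball, 16 mm diameter, 17 g, origin at its centre; starts at the bottom of the well at y = -31.5 mm of the hopper.
- ball4b: Steel ball, 16 mm diameter, 17 g, origin at its centre; starts on top of the other in the well at y = -31.5 mm of the hopper.
- dropper: Bystander: upright grey paint bottle, 32 mm diameter, 85 mm high, origin at its underside.
- paint_jar: Bystander: amber glass paint jar, 50 mm diameter, 55 mm high, origin at its underside.
- enamel_can: Bystander: small enamel tin, 48 mm diameter, 45 mm high, origin at its underside.
Mind the look-alikes: they are no part of the job. Of the things shaped like the tray, the blue one is meant.

How it is judged:
By the outcome, as a careful person would: the job done as asked, in the order asked, and still so for the second after the job is handed in, with the robot touching nothing.
It also fails if it takes over 58 s, if anything falls off the work surface, if the arm or the gripper's body presses on something with over 40 N, if the wrist force passes 120 N, or if a joint passes its speed limit or range.

### The arm

A 6-joint arm with a two-finger parallel gripper is mounted at the origin on the work surface. World frame = base frame: x ahead of the robot, y to its left, z up, the work surface at z = 0. Lengths are in m, angles in rad, forces in N, time in s.
With the tool pointing down it reaches from about 0.425 to 0.95 m from the base axis. Payload 3.5 kg.
Tool frame: the origin (TCP) lies midway between the tips of the shut fingers; the grasp point (between the pads) lies 19 mm behind it; z points along the fingers, y is the line along which they close (so a half turn about z gives the same grasp; the last joint's range is limited). The gripper opens to 85 mm and grips with 20 to 120 N. Pads are 22 mm wide; open, the fingers measure 114 mm over their backs; the gripper's body (76 mm by 85 mm) begins 54 mm behind the grasp point. The pads swing forward as they close: fully open they stand 13 mm farther back than shut.
Start: joints at [-1.406, 0.286, 1.577, -0, 1.279, -0.15], TCP at [0.209, -0.642, 0.199] pointing down, gripper open.
Joint ranges: [-2.77, 2.77], [-0.9, 2.22], [0.21, 2.48], [-1.53, 4.67], [0.24, 2.81], [-2.84, 2.84]. Speed limits (rad/s): [2.79, 2.79, 3.14, 3.14, 3.14, 3.14].

### API

Orientations are given as a rotation vector (axis times angle).
In Python, from workcell import env, imaging, ticket gives the robot as it stands. Calls block until the motion is done:
- env.move_pose(position, orientation): joint-space move of the TCP to a pose.
- env.move_linear(position, ori=None, rate=0.15): straight line of the TCP; ori=None keeps the orientation; rate is the mean speed in m/s.
- env.goto_joints(angles): joint-space move.
- env.command_gripper(opening, newtons=None): opening from 0.0 (shut) to 1.0 (fully open); newtons is the grip in N (None keeps the last); returns when the fingers have stopped.
- env.sleep(seconds).
- env.solve_ik(position, orientation): joint angles nearest the present ones, or None.
- env.state(): the state.
- imaging.camera(name): name is "side" or "top"; returns a dict with "frame" (480x640x3 uint8, red, green, blue), "fx", "fy", "cx", "cy" (pixels), "world_to_cam" (4x4, takes a point from world to camera coordinates). Camera axes: x right, y down, z forward; pixel columns grow to the right and rows downward; lengths in m; the calibration is good to about 2 mm. A picture is of the moment at which its call begins. There is no depth.
A pose or a line that the arm cannot do raises env.IKError and nothing moves.
- ticket.finish_job(): hands the job in; it is judged then, once.
The state is a dict: "t": time; "joints": joint angles; "joint_velocities": joint speeds; "joint_efforts": joint torques, N m; "tcp_pos": TCP position; "tool_rot": TCP orientation; "ft_force": force on the tool from outside, world axes, zero at the start; "moment": the same for the moment, N m; "gripper_width": opening from 0.0 (shut) to 1.0 (fully open); "gripper_force": force on a finger pad.
Only numpy, scipy, OpenCV 4.12 (cv2) and the standard library are available. Lean on these libraries where they do the work, as an engineer would, in place of code of your own. Each camera call takes 0.05 s, during which the arm holds its last target. There are 200 camera calls.

## Working session

There is one attempt and no reset: what is moved stays moved. The work goes in short steps, each a Python script; the robot and the scene stay as the last script left them, time stands still between calls to the robot, and variables do not carry over. Pictures are saved under pics/ and viewed, at most 10 in all, crops included, and the job is handed in when it is done.

```bash
mkdir -p pics; ls
python3 - <<'E'
from workcell import env, imaging
import cv2,numpy as np
for n in("top","side"):
    c=imaging.camera(n); cv2.imwrite(f"pics/{n}0.png",c["frame"][:,:,::-1]); np.save(n+"0.npy",c,allow_pickle=True)
    print(n,c["fx"],c["fy"],c["cx"],c["cy"],np.round(c["world_to_cam"],3).tolist())
s=env.state();print(s["t"],s["tool_rot"],s["ft_force"],s["gripper_width"])
E
```

```text
pics
top 503.10786904759533 503.10786904759533 322.0356262382006 243.33976201638077 [[-0.024, -1.0, -0.001, 0.12], [-0.994, 0.024, -0.106, 0.476], [0.106, -0.002, -0.994, 0.972], [0.0, 0.0, 0.0, 1.0]]
side 573.1619624040919 573.1619624040919 315.64437604057156 238.92851797773997 [[-0.781, -0.624, 0.017, 0.424], [-0.485, 0.589, -0.647, 0.236], [0.393, -0.514, -0.763, 1.334], [0.0, 0.0, 0.0, 1.0]]
0.1 [-3.10062118e+00 -4.92047935e-01  5.96990219e-05] [-0.14377676 -0.32148384 -0.31374101] 0.9946943570645342
```

View pics/top0.png

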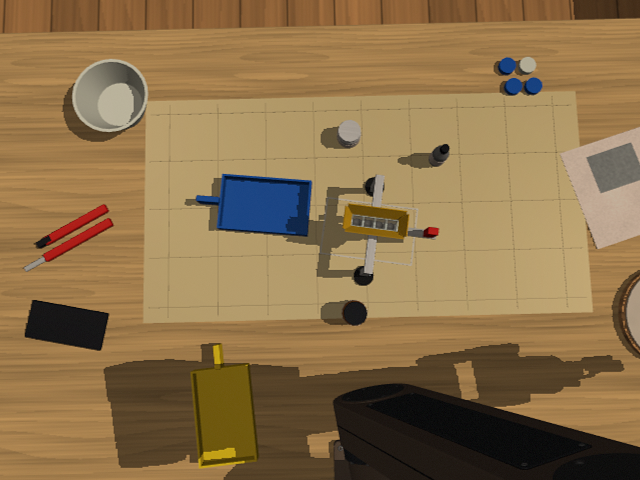

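View pics/side0.png

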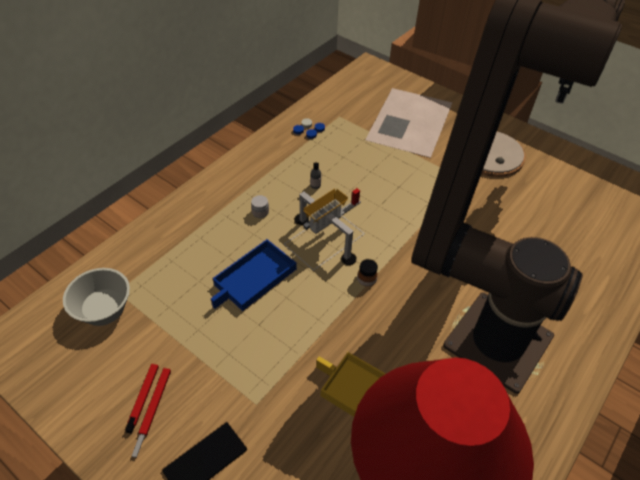

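Top view: blue tray at about (265,205) with its fin at (207,200), hopper mouth at (376,222), red grip at (431,232). The can is at (349,132), the dropper at (440,155) and the jar at (354,313). The yellow tray at (225,410) is a decoy. The side view shows the same layout.

```bash
cat > h.py <<'E'
import numpy as np, cv2
from scipy.spatial.transform import Rotation as R
def ray(c,uv,z):
    T=c["world_to_cam"]; Rm=T[:3,:3]; o=-Rm.T@T[:3,3]
    uv=np.atleast_2d(uv).astype(float)
    d=np.c_[(uv[:,0]-c["cx"])/c["fx"],(uv[:,1]-c["cy"])/c["fy"],np.ones(len(uv))]@Rm
    return (o+d*((z-o[2])/d[:,2])[:,None])[:,:2]
def proj(c,p):
    q=c["world_to_cam"]@np.r_[p,1]; return np.array([c["fx"]*q[0]/q[2]+c["cx"],c["fy"]*q[1]/q[2]+c["cy"]])
def mask(c,col,box):
    h=cv2.cvtColor(c["frame"],cv2.COLOR_RGB2HSV); H,S,V=[h[...,i].astype(int) for i in range(3)]
    m={"blue":(H>100)&(H<130)&(S>130)&(V>40),"red":((H<8)|(H>172))&(S>170)&(V>60),"yellow":(H>17)&(H<32)&(S>190)&(V>60)}[col]
    o=np.zeros_like(m); x0,y0,x1,y1=box; o[y0:y1,x0:x1]=m[y0:y1,x0:x1]
    n,l,st,ce=cv2.connectedComponentsWithStats(o.astype(np.uint8),connectivity=8)
    k=1+np.argmax(st[1:,4]); return (l==k).astype(np.uint8)
def outline(m): return max(cv2.findContours(m,cv2.RETR_EXTERNAL,cv2.CHAIN_APPROX_NONE)[0],key=len)[:,0]
def rect(P):
    (c,s,a)=cv2.minAreaRect((P*1000).astype(np.float32)); return np.array(c)/1000,np.array(s),a
def down(yaw):  # tool y (closing) axis along angle yaw in world, tool z down
    y=np.array([np.cos(yaw),np.sin(yaw),0]); z=np.array([0,0,-1.]); return R.from_matrix(np.c_[np.cross(y,z),y,z]).as_rotvec()
E
python3 - <<'E'
from h import *
for n,bx in (("top",dict(blue=(180,150,330,260),red=(415,215,450,250),yellow=(335,190,415,250))),
             ("side",dict(blue=(200,230,305,320),red=(345,180,365,210),yellow=(295,185,352,220)))):
    c=np.load(n+"0.npy",allow_pickle=True).item()
    T=c["world_to_cam"]; print(n,"cam",-T[:3,:3].T@T[:3,3])
    for k,z in(("blue",.03),("red",.111),("yellow",.137)):
        m=mask(c,k,bx[k]); o=outline(m)
        print(k,m.sum(),o.min(0),o.max(0),"rect",rect(ray(c,o,z)),"mean",ray(c,o,z).mean(0))
        if k=="blue":
            m2=cv2.morphologyEx(m,cv2.MORPH_OPEN,np.ones((17,17))); 
            print(" body",rect(ray(c,outline(m2),.03)))
            f=cv2.morphologyEx(m&(1-cv2.dilate(m2,np.ones((5,5)))),cv2.MORPH_OPEN,np.ones((3,3))); 
            fo=outline(f); print(" fin",fo.min(0),fo.max(0),rect(ray(c,fo,.04)))
c=np.load("top0.npy",allow_pickle=True).item()
for nm,uv,z in (("can",(349,128),.045),("dropper",(444,149),.085),("jar",(354,313),.055),("post1foot",(373,187),.0),("post2foot",(363,275),.0)):
    print(nm,ray(c,uv,z))
cv2.imwrite("pics/crop.png",cv2.resize(c["frame"][120:330,180:460,::-1],None,fx=2.8,fy=2.8,interpolation=cv2.INTER_CUBIC))
E
```

```text
top cam [0.37277578 0.11008765 1.01677946]
blue 4925 [196 174] [310 234] rect (array([0.56197485, 0.24505035]), array([225.86108398, 110.44839478]), 84.10997772216797) mean [0.56116644 0.23712939]
 body (array([0.55566418, 0.22277731]), array([180.04721069, 102.40477753]), 84.24724578857422)
 fin [197 196] [216 202] (array([0.5714165 , 0.33393469]), array([38.63740921, 11.61139679]), 83.77232360839844)
red 93 [424 227] [438 234] rect (array([ 0.48807294, -0.08969594]), array([25.61124039, 12.81346512]), 88.59809875488281) mean [ 0.48721661 -0.0891653 ]
yellow 1169 [343 203] [408 238] rect (array([0.50437799, 0.01326111]), array([113.12026215,  50.69997025]), 80.81304931640625) mean [0.50469604 0.01257117]
side cam [-0.07899746  0.8105184   1.16219692]
blue 2502 [212 241] [295 308] rect (array([0.55653857, 0.24535391]), array([219.85084534, 113.13517761]), 84.27266693115234) mean [0.55739022 0.24298194]
 body (array([0.54878156, 0.22834558]), array([184.40783691,  94.8507843 ]), 83.97029876708984)
 fin [212 278] [222 301] (array([0.58195123, 0.32565524]), array([22.832304  , 66.92120361]), 40.5627326965332)
red 37 [352 189] [359 201] rect (array([ 0.48167075, -0.07749509]), array([13.58265877, 46.69564819]), 10.21239948272705) mean [ 0.48131757 -0.07846721]
yellow 325 [304 191] [346 214] rect (array([0.50139038, 0.01698527]), array([111.83406067,  48.83402252]), 79.00025939941406) mean [0.5077941  0.00915342]
can [[0.70610119 0.04916194]]
dropper [[ 0.64680883 -0.12754817]]
jar [[0.34129176 0.05117225]]
post1foot [[0.59526573 0.00075079]]
post2foot [[0.41503976 0.02727698]]
```

View pics/crop.png

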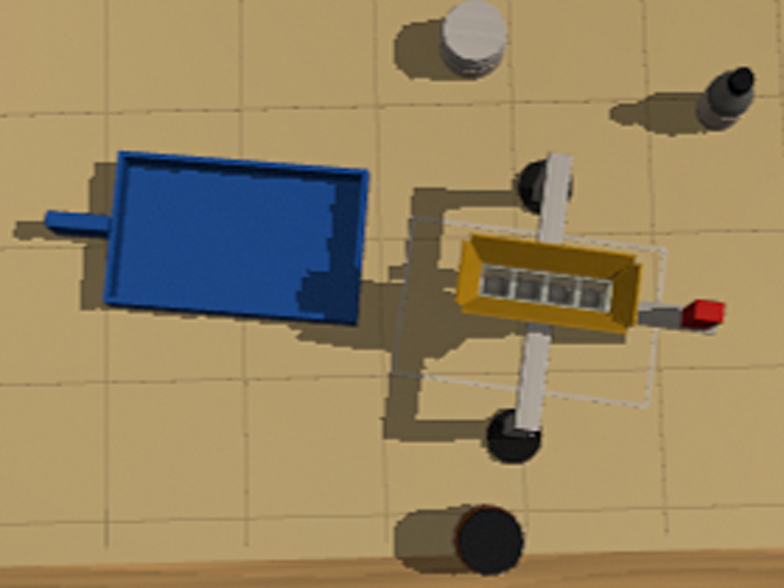

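```bash
cat >> h.py <<'E'
def tray(c):
    """centre and +y direction angle of the blue tray from the top view"""
    m=mask(c,"blue",(170,140,430,290)); return rect(ray(c,outline(m),.03))
TR=np.array([0.5597,0.2227]); TA=np.radians(84.1)
E
python3 - <<'E'
from h import *
from workcell import env, imaging
c=np.load("top0.npy",allow_pickle=True).item()
P=ray(c,np.array([(412,217),(665,249),(648,406),(394,374)])/2.8+[180,120]-.3,0)
print("outline",P.mean(0),np.degrees(np.arctan2(*(P[0]-P[1])[::-1])),np.degrees(np.arctan2(*(P[3]-P[2])[::-1])),rect(P))
g=TR+.118*np.array([np.cos(TA),np.sin(TA)])
for yaw in(TA-np.pi/2,TA+np.pi/2):
    print(yaw,env.solve_ik([*g,.15],down(yaw)))
try: env.move_pose([*g,.15],down(TA-np.pi/2))
except env.IKError as e: print(e); env.move_pose([*g,.15],down(TA+np.pi/2))
s=env.state(); print(s["t"],s["tcp_pos"],s["joints"],s["ft_force"],g)
c=imaging.camera("side"); cv2.imwrite("pics/side1.png",c["frame"][150:390,130:450,::-1].repeat(2,0).repeat(2,1))
E
```

```text
outline [0.50472837 0.01237814] 81.27329055739744 81.39471903592609 (array([0.50484341, 0.01273831]), array([186.47796631, 116.23684692]), 81.37060546875)
-0.10297442586766548 [ 3.84277907e-01  3.05602253e-01  1.64384252e+00 -4.44089210e-16
  1.19214789e+00  4.87252333e-01]
3.038618227722128 [ 0.38427791  0.30560225  1.64384252  0.          1.19214789 -2.65434032]
3.7417 [0.57228622 0.33942837 0.15007061] [ 3.83161930e-01  3.05590186e-01  1.64372300e+00 -1.39669302e-04
  1.19212490e+00  4.87242539e-01] [ 0.65072812 -0.7934208   0.17963668] [0.57182952 0.34007493]
```

View pics/side1.png

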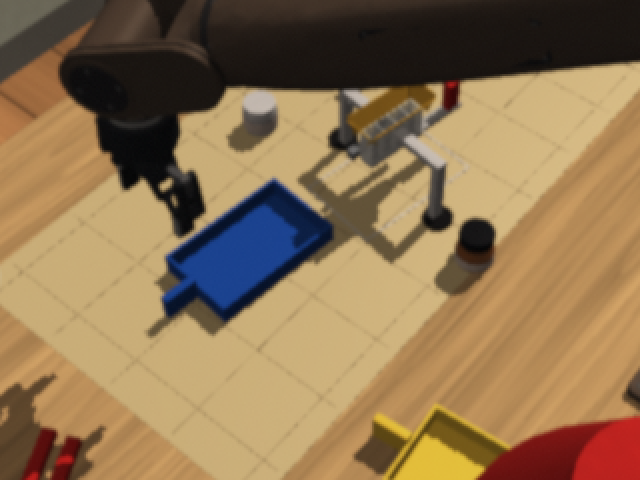

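The gripper stands above the fin (crop about (175,300)) with a clear way down. Next: grip the fin, align the tray, and slide it in.

```bash
cat >> h.py <<'E'
HO=np.array([0.5047,0.0126]); HA=np.radians(81.2)
U=np.array([np.cos(HA),np.sin(HA)]); X=np.array([U[1],-U[0]])   # hopper y and x axes
def hp(x,y,z): return [*(HO+x*X+y*U),z]
E
python3 - <<'E'
from h import *
from workcell import env, imaging
def rep(k):
    s=env.state(); print(k,round(s["t"],2),s["tcp_pos"].round(4),s["ft_force"].round(1),round(s["gripper_width"],3),s["gripper_force"])
p=env.state()["tcp_pos"]
g=TR+.118*np.array([np.cos(TA),np.sin(TA)])
env.move_linear([*g,.012],rate=.12); rep("down")
env.command_gripper(0,40); rep("grip")
q=down(HA-np.pi/2)
env.move_linear(hp(0,.118+.17,.012),q,rate=.06); rep("aligned")
c=imaging.camera("top"); np.save("top1.npy",c,allow_pickle=True); r=tray(c); print(r)
t=r[0]-.0225*np.array([np.cos(np.radians(r[2])),np.sin(np.radians(r[2]))]) ; print("tray in hopper frame",(t-HO)@X,(t-HO)@U)
cv2.imwrite("pics/top1.png",c["frame"][120:330,160:460,::-1].repeat(2,0).repeat(2,1))
E
```

```text
down 5.09 [0.5727 0.3405 0.0133] [0.4 0.3 0.2] 1.002 0.0
grip 5.86 [0.5718 0.3401 0.0119] [0.6 0.5 0.3] -0.001 0.0
aligned 6.82 [0.549  0.2974 0.0122] [ 0.5  0.1 -0.2] 0.002 0.0
(array([0.55814209, 0.21078473]), array([156.90496826, 111.04083252]), 84.1099853515625)
tray in hopper frame 0.023635790793124573 0.18155666997005415
```

View pics/top1.png

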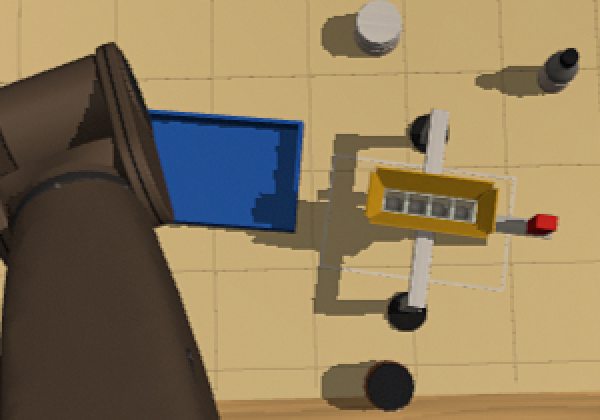

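The gripper shut on nothing and the tray hasn't moved (its front edge is still at column ~311). I'll look from the side before doing anything else.

Run:
```python
from h import *
from workcell import env, imaging
c=imaging.camera("side"); f=c["frame"]; np.save("side2.npy",c,allow_pickle=True)
s=env.state(); print(proj(c,s["tcp_pos"]),proj(c,[0.5718,.34,.031]),proj(c,[0.5718,.34,.15]), s["gripper_width"],s["tool_rot"])
cv2.imwrite("pics/side2.png",cv2.resize(f[200:340,170:330,::-1],None,fx=4,fy=4,interpolation=cv2.INTER_CUBIC))
```

```text
[236.97994658 295.63638412] [216.867018   297.50547646] [210.74020743 266.94593364] 0.00011472290226486841 [2.38496982e+00 2.04473395e+00 6.21497511e-04]
```

View pics/side2.png

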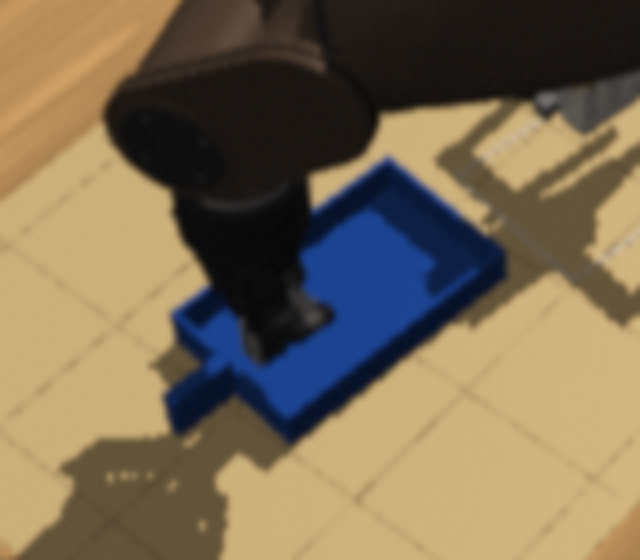

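The tool is actually above the tray, and it crossed the end wall without contact, so its true height looks larger than reported. I'll do a guarded descent onto the tray floor to measure the offset.

Run:
```python
from h import *
from workcell import env, imaging
p=env.state()["tcp_pos"].copy(); f0=env.state()["ft_force"][2]
z=.012; log=[]
while z>-.05:
    z-=.002
    try: env.move_linear([*p[:2],z],rate=.03)
    except env.IKError as e: print("IK",z,e); break
    s=env.state(); log.append((round(z,3),round(s["tcp_pos"][2],4),s["ft_force"].round(1).tolist()))
    if abs(s["ft_force"][2]-f0)>4: break
print(*log[::3],log[-1],s["t"],s["joints"].round(4),sep="\n")
c=imaging.camera("side"); f=c["frame"]; np.save("side3.npy",c,allow_pickle=True)
cv2.imwrite("pics/side3.png",cv2.resize(f[200:340,170:330,::-1],None,fx=5,fy=4.28,interpolation=cv2.INTER_CUBIC))
```

```text
(0.01, np.float64(0.0097), [0.7, -0.2, 1.0])
(0.004, np.float64(0.0038), [0.1, 0.5, -0.3])
(-0.002, np.float64(-0.0022), [-0.3, 0.3, -0.1])
(-0.008, np.float64(-0.0082), [0.0, -0.7, -0.6])
(-0.014, np.float64(-0.0142), [0.6, -0.4, -0.9])
(-0.02, np.float64(-0.0202), [0.4, -0.3, 0.6])
(-0.026, np.float64(-0.0262), [0.3, 0.1, -0.4])
(-0.03, np.float64(-0.0286), [-3.1, -1.1, 7.1])
12.1667
[ 3.3440e-01  4.5080e-01  1.8226e+00 -1.0000e-04  8.6860e-01  4.8790e-01]
```

View pics/side3.png

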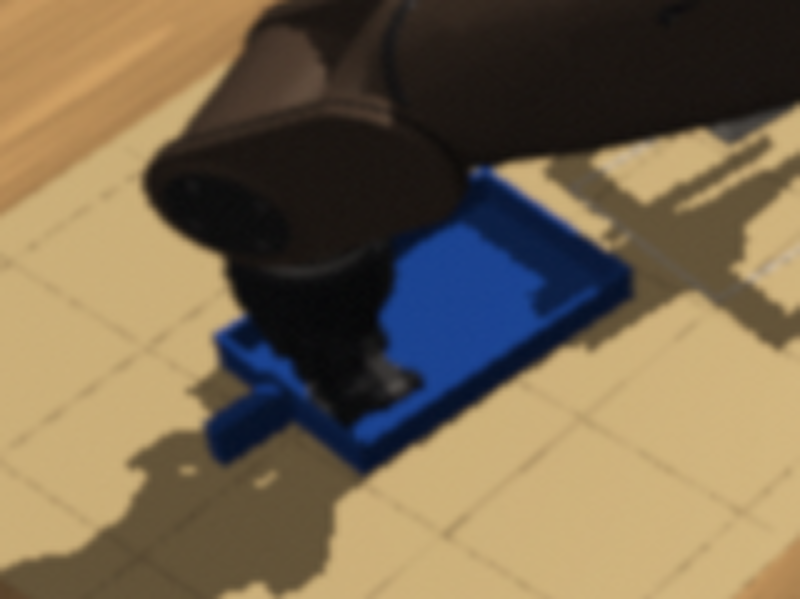

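Contact with the tray floor (true z 4 mm) came at reported z ≈ -0.028. So the real tip is about 32 mm higher than reported, while xy agrees with the image (tip at full-frame about (240,298)). I'll correct z by -0.032 and grip again.

```bash
cat >> h.py <<'E'
DZ=-.032   # commanded z = true z + DZ (found by touching the tray floor)
def rep(env,k):
    s=env.state(); print(k,round(s["t"],2),s["tcp_pos"].round(4),s["ft_force"].round(1),round(s["gripper_width"],3),s["gripper_force"]); return s
def see(c):  # visible front (hopper-side) part of tray: front edge along hopper y, lateral centre, yaw
    P=ray(c,outline(mask(c,"blue",(170,140,430,290))),.03); r=rect(P)
    a=r[2] if r[1][0]>r[1][1] else r[2]-90; a=np.radians(a%180); u=np.array([np.cos(a),np.sin(a)]); v=np.array([u[1],-u[0]])
    ce=r[0]+u*(((P-r[0])@u).min()+.09); d=ce-HO
    return "tray yaw %.2f size %s hopper-frame x %.4f y %.4f"%(np.degrees(a),r[1].round(1),d@X,d@U)
E
python3 - <<'E'
from h import *
from workcell import env, imaging
g=TR+.118*np.array([np.cos(TA),np.sin(TA)])
p=env.state()["tcp_pos"]
env.move_linear([*p[:2],.075+DZ],rate=.15)
env.move_linear([*g,.075+DZ],down(TA-np.pi/2),rate=.15)
env.command_gripper(1)
env.move_linear([*g,.012+DZ],rate=.1); rep(env,"down")
env.command_gripper(0,40); s=rep(env,"grip")
if s["gripper_width"]>.05:
    q=down(HA-np.pi/2)
    env.move_linear(hp(0,.118+.16,.012+DZ),q,rate=.08); rep(env,"aligned")
    c=imaging.camera("top"); np.save("top2.npy",c,allow_pickle=True); print(see(c))
print("before:",see(np.load("top0.npy",allow_pickle=True).item()))
E
```

```text
down 14.88 [ 0.5722  0.3402 -0.0198] [-1.4 -0.1  0.2] 1.001 0.0
grip 15.54 [ 0.5721  0.3402 -0.0197] [0.4 0.2 1.2] 0.13 41.90902054309845
aligned 16.42 [ 0.547   0.2863 -0.0198] [-2.1 -4.1  5.5] 0.13 42.47720003128052
tray yaw 81.45 size [178.3 110.4] hopper-frame x -0.0003 y 0.1596
before: tray yaw 84.11 size [225.9 110.4] hopper-frame x 0.0222 y 0.2156
```

Run:
```python
from h import *
from workcell import env, imaging
env.move_linear(hp(0,.118,.013+DZ),rate=.09); rep(env,"in")
c=imaging.camera("top"); f=c["frame"]; np.save("top3.npy",c,allow_pickle=True)
cv2.imwrite("pics/top3.png",cv2.resize(f[150:300,300:460,::-1],None,fx=4,fy=4,interpolation=cv2.INTER_CUBIC))
```

```text
in 18.39 [ 0.5224  0.1293 -0.0192] [-0.5 -0.9 -2.2] 0.132 41.37918412685394
```

View pics/top3.png

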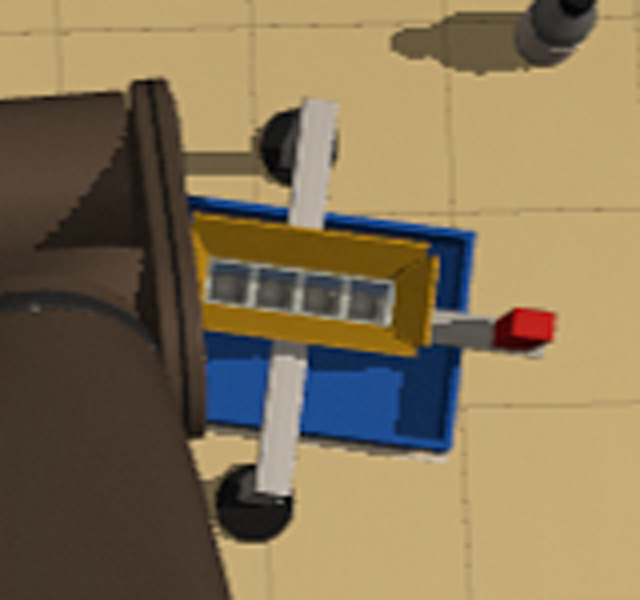

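The tray sits under the hopper, its front corners at about (419,209) and (412,262), and the outline shows evenly along its edge. Next I'll check numerically, release, and go to the gate.

Run:
```python
from h import *
from workcell import env, imaging
c=np.load("top3.npy",allow_pickle=True).item()
print("pred",proj(c,hp(.055,-.09,.03)),proj(c,hp(-.055,-.09,.03)),"meas (418.5,208.5) (411.8,262.3)")
P=ray(c,[(418.5,208.5),(411.8,262.3)],.03)-HO; print("hopper frame",(P@np.c_[X,U]).round(4))
env.command_gripper(1); rep(env,"open")
p=env.state()["tcp_pos"]
env.move_linear([*p[:2],.2+DZ],rate=.2)
env.move_pose(hp(0,-.106,.2+DZ),down(HA-np.pi/2)); rep(env,"over gate")
c=imaging.camera("top"); np.save("top4.npy",c,allow_pickle=True); print(see(c))
```

```text
pred [418.3947955 207.3804406] [412.30558963 262.17807624] meas (418.5,208.5) (411.8,262.3)
hopper frame [[ 0.0528 -0.0905]
 [-0.0554 -0.089 ]]
open 19.15 [ 0.5227  0.1292 -0.019 ] [ 0.3 -0.1  0.1] 0.999 0.0
over gate 21.13 [ 0.4884 -0.0915  0.1674] [0.1 0.  0.2] 1.0 0.0
tray yaw 81.14 size [129.8 110.5] hopper-frame x -0.0005 y 0.0940
```

Run:
```python
from h import *
from workcell import env, imaging
env.command_gripper(.5)
env.move_linear(hp(0,-.106,.08+DZ),rate=.15); rep(env,"down")
env.command_gripper(0,50); s=rep(env,"grip"); env.sleep(.2); s=rep(env,"grip2")
print("F hopper x,y:",s["ft_force"][:2]@X,s["ft_force"][:2]@U, "tcp hopper",(s["tcp_pos"][:2]-HO)@X,(s["tcp_pos"][:2]-HO)@U)
c=imaging.camera("side"); f=c["frame"]
cv2.imwrite("pics/side4.png",cv2.resize(f[140:290,270:430,::-1],None,fx=4,fy=4,interpolation=cv2.INTER_CUBIC))
```

```text
down 22.62 [ 0.4893 -0.0925  0.0489] [-0.8 -0.6  0.6] 0.498 0.0
grip 22.99 [ 0.488  -0.0922  0.0493] [-4.4 -0.3  5.8] 0.155 49.085814356803894
grip2 23.19 [ 0.488  -0.0922  0.0493] [-4.6  0.5  5.6] 0.154 49.07334387302399
F hopper x,y: -4.594467506456232 -0.16554784883532203 tcp hopper -0.000470687905673034 -0.10610408118019699
```

View pics/side4.png

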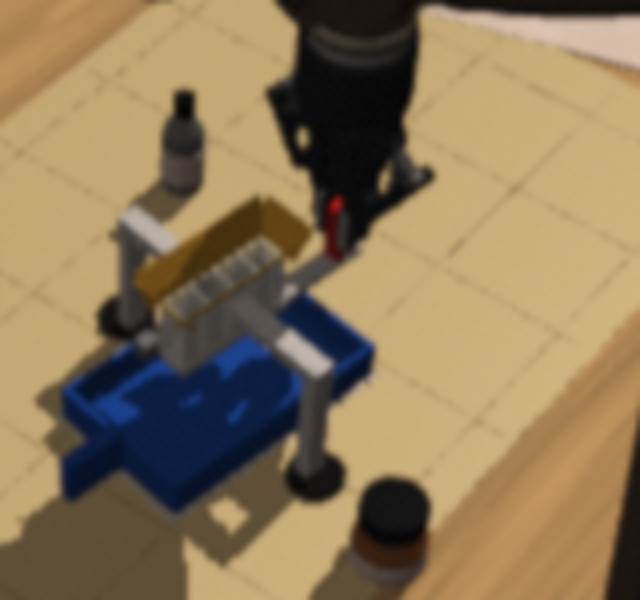

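The grip is good: width 0.154 matches the 14 mm post, which shows red at crop (336,225) between the fingers. Next I'll draw the gate while watching the force.

```bash
cat > pull.py <<'E'
from h import *
from workcell import env, imaging
def F():
    a=[]
    for _ in range(3): env.sleep(.02); a.append(env.state()["ft_force"])
    f=np.mean(a,0); return f[:2]@X,f[:2]@U,f[2]
E
python3 - <<'E'
from pull import *
s=env.state(); b=(s["tcp_pos"][:2]-HO)@U; q=s["tool_rot"]
x,z=0.0,s["tcp_pos"][2]; d=0.; log=[]; touch=None
base=F()[1]
while d<.072:
    fine=touch is not None or any(lo<d*1000<hi for lo,hi in((19,31),(40,52),(61,74)))
    st=.0005 if touch else (.001 if fine else .003)
    d+=st; env.move_linear(hp(x,b-d,z),q,rate=.03)
    f=F(); t=(env.state()["tcp_pos"][:2]-HO)@U
    log.append((round(d*1000,1),round((b-t)*1000,2),*np.round(f,1)))
    x+=np.clip(6e-5*f[0],-2e-4,2e-4); z-=0; z+=np.clip(6e-5*f[2],-2e-4,2e-4)
    if f[1]-base>3.6 and fine:
        touch=touch or d
        if f[1]-base>6.4 or d-touch>.003: break
    elif touch: touch=None
    if env.state()["t"]>40: break
print(base,touch,env.state()["t"],env.state()["gripper_width"]); print(*log,sep="\n")
c=imaging.camera("top"); np.save("top5.npy",c,allow_pickle=True)
E
```

```text
0.07559608311067945 0.04400000000000002 31.7 0.15360016188853667
(3.0, np.float64(2.98), np.float64(-3.9), np.float64(0.6), np.float64(2.2))
(6.0, np.float64(5.93), np.float64(-4.3), np.float64(1.6), np.float64(1.9))
(9.0, np.float64(9.04), np.float64(-3.5), np.float64(1.8), np.float64(0.6))
(12.0, np.float64(12.21), np.float64(-2.6), np.float64(1.7), np.float64(-0.7))
(15.0, np.float64(15.32), np.float64(-0.7), np.float64(1.5), np.float64(-2.3))
(18.0, np.float64(18.4), np.float64(-0.6), np.float64(0.7), np.float64(-1.9))
(21.0, np.float64(21.29), np.float64(-0.0), np.float64(0.8), np.float64(-2.0))
(22.0, np.float64(22.05), np.float64(-0.4), np.float64(1.6), np.float64(-0.1))
(23.0, np.float64(23.03), np.float64(-0.3), np.float64(2.5), np.float64(0.0))
(24.0, np.float64(24.11), np.float64(-0.2), np.float64(2.1), np.float64(1.0))
(25.0, np.float64(25.15), np.float64(0.2), np.float64(2.0), np.float64(1.0))
(26.0, np.float64(26.14), np.float64(0.2), np.float64(2.1), np.float64(0.7))
(27.0, np.float64(27.11), np.float64(0.3), np.float64(1.7), np.float64(0.6))
(28.0, np.float64(28.11), 
[... 436 characters left out ...]

(40.0, np.float64(40.33), np.float64(-0.1), np.float64(-0.1), np.float64(0.6))
(41.0, np.float64(40.98), np.float64(0.4), np.float64(1.5), np.float64(0.4))
(42.0, np.float64(41.9), np.float64(-0.3), np.float64(1.9), np.float64(0.1))
(43.0, np.float64(42.99), np.float64(-0.6), np.float64(1.6), np.float64(-0.2))
(44.0, np.float64(43.58), np.float64(0.2), np.float64(4.6), np.float64(0.3))
(44.5, np.float64(43.94), np.float64(0.2), np.float64(5.3), np.float64(0.1))
(45.0, np.float64(44.32), np.float64(-0.2), np.float64(5.6), np.float64(0.4))
(45.5, np.float64(44.67), np.float64(0.4), np.float64(6.1), np.float64(-0.4))
(46.0, np.float64(45.05), np.float64(-0.1), np.float64(7.4), np.float64(0.1))
```

The spring stop came at about 43.2 mm of draw, with the second well open. It's now pressed about 1.9 mm. I'll press 0.7 mm more for margin, then shut the gate to its hard stop.

Run:
```python
from pull import *
s=env.state(); q=s["tool_rot"]; z=s["tcp_pos"][2]; x=(s["tcp_pos"][:2]-HO)@X
b=-.1061; log=[]
def at(): return round((b-(env.state()["tcp_pos"][:2]-HO)@U)*1000,2)
env.move_linear(hp(x,b-.0468,z),q,rate=.02); print("pressed",at(),np.round(F(),1)); env.sleep(.3); print(at(),np.round(F(),1))
d=.0468
while d>-.006:
    d-=.006 if d>.0065 else .0005
    env.move_linear(hp(x,b-d,z),q,rate=.05); f=F(); log.append((round(d*1000,1),at(),*np.round(f,1)))
    if f[1]<-7: break
    if abs(f[0])>2: x+=np.clip(6e-5*f[0],-2e-4,2e-4)
print(env.state()["t"],env.state()["gripper_width"]); print(*log,sep="\n")
```

```text
pressed 45.78 [0.2 7.1 0.8]
45.78 [0.3 6.6 0.6]
40.0167 0.15735104986852944
(40.8, np.float64(41.05), np.float64(-0.1), np.float64(1.4), np.float64(-0.2))
(34.8, np.float64(34.96), np.float64(-0.9), np.float64(-0.1), np.float64(-0.4))
(28.8, np.float64(28.41), np.float64(-0.3), np.float64(0.6), np.float64(-0.5))
(22.8, np.float64(22.22), np.float64(0.1), np.float64(0.7), np.float64(-0.3))
(16.8, np.float64(16.25), np.float64(-0.1), np.float64(1.4), np.float64(-0.5))
(10.8, np.float64(10.32), np.float64(0.6), np.float64(0.8), np.float64(-0.7))
(4.8, np.float64(4.34), np.float64(0.4), np.float64(0.5), np.float64(-0.6))
(4.3, np.float64(4.31), np.float64(1.0), np.float64(-0.3), np.float64(-0.8))
(3.8, np.float64(4.09), np.float64(0.6), np.float64(-2.0), np.float64(-1.0))
(3.3, np.float64(3.42), np.float64(0.5), np.float64(-2.4), np.float64(-1.0))
(2.8, np.float64(2.8), np.float64(1.2), np.float64(-2.3), np.float64(-1.1))
(2.3, np.float64(2.23), np.float64(1.4), np.float64(-1.6), np.float64(-0.8))
(1.8, np.float64(1.76), np.float64(1.7), np.float64(-2.3), np.float64(-1.5))
(1.3, np.float
[... 223 characters left out ...]
 np.float64(-0.25), np.float64(1.5), np.float64(-1.8), np.float64(-0.5))
(-0.7, np.float64(-0.75), np.float64(0.9), np.float64(-1.7), np.float64(-0.3))
(-1.2, np.float64(-1.24), np.float64(0.7), np.float64(-1.7), np.float64(0.2))
(-1.7, np.float64(-1.72), np.float64(0.4), np.float64(-1.9), np.float64(0.0))
(-2.2, np.float64(-2.26), np.float64(0.7), np.float64(-2.0), np.float64(0.6))
(-2.7, np.float64(-2.72), np.float64(0.4), np.float64(-1.9), np.float64(0.7))
(-3.2, np.float64(-2.78), np.float64(-0.1), np.float64(-4.8), np.float64(0.3))
(-3.7, np.float64(-2.78), np.float64(-0.6), np.float64(-6.8), np.float64(0.6))
(-4.2, np.float64(-2.76), np.float64(-0.5), np.float64(-8.6), np.float64(0.5))
```

The hard stop was felt at -2.77 mm, with force rising and no motion. Unload, release, withdraw and check.

Run:
```python
from pull import *
s=env.state(); q=s["tool_rot"]; p=s["tcp_pos"]; x=(p[:2]-HO)@X
env.move_linear(hp(x,-.1061+.0030,p[2]),q,rate=.05); rep(env,"unload")
env.command_gripper(.5); rep(env,"open")
env.move_linear(hp(x,-.1031,.2+DZ),q,rate=.2)
env.move_pose(hp(-.03,-.27,.2+DZ),q); rep(env,"away")
c=imaging.camera("top"); np.save("top6.npy",c,allow_pickle=True); print(see(c))
d=imaging.camera("side")
a=cv2.resize(c["frame"][150:300,300:460],None,fx=2.5,fy=4); b=cv2.resize(d["frame"][170:280,270:380],(400,600),interpolation=cv2.INTER_CUBIC)
cv2.imwrite("pics/final.png",np.hstack([a,b])[:,:,::-1])
```

```text
unload 40.27 [ 0.4883 -0.0895  0.0494] [-0.9 -6.   0.7] 0.151 50.041000843048096
open 40.66 [ 0.4881 -0.0886  0.0491] [-0.2 -0.1 -0.4] 0.497 0.0
away 42.12 [ 0.4333 -0.2487  0.1666] [ 0.1  1.  -0.3] 0.501 0.0
tray yaw 81.14 size [129.8 110.5] hopper-frame x -0.0005 y 0.0940
```

View pics/final.png

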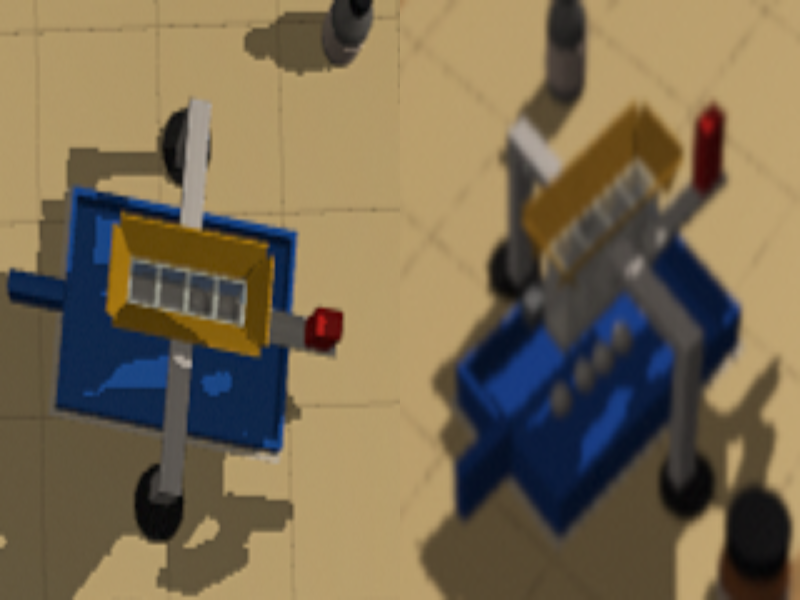

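The side view shows four balls in the tray, in a line from about (560,400) to (622,338). The two wells on the +y side are empty, the gate is shut, and the tray and paints are in place. Handing in.

```bash
python3 -c "
from workcell import ticket; print(ticket.finish_job())"
```

```text
the job is handed in; nothing more can be done
None
```

The job is done and handed in: the tray is centred under the hopper to within about 1–2 mm, one portion of four balls is in it, and the gate is shut to its hard stop; the spring stop was pressed about 2.5 mm, the paints in view hadn't moved, and the clock read about 42 s.

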